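# Set the wall pocket to its mark and snap its cap on

## Task

Slide the steel wall pocket along the ledge by its upright tab until the long mark on its flange lines up with the fixed pointer. Then take the white snap cap, put it mouth down on the stud that stands in the flange's slot, press until it clicks and keep pressing so that it sits fully down on the flange, with the mark still at the pointer. Finish while you are still pressing the cap firmly down (do not let go or lift off), and leave the key, comb, trinket box and timer alone.

Things in the scene. Friction and masses are not known exactly. Their poses are not given: they have to be found in the camera images.
- tab (a point): Centre of the upright steel tab on the flange, to be pinched from above: 24 mm along x, 12 mm along y, standing 32 mm above the flange; this point is 16 mm above the flange's top face. Axes: y along the ledge, x across it away from the robot, z up. The pocket slides along y with about 3 N of friction, stays where it is left, travel 55 mm either way from its middle.
- long_mark (a point): End of the long black mark (16 by 3 mm, across the flange) at the flange's rear edge (+x side), on its top face; moves with the pocket. Two short marks of 6 mm, 25 mm to either side of it, are not the one. Axes as for the tab.
- pointer_tip (a point): Tip of the fixed dark steel pointer that lies on the ledge behind the flange (+x side), level with its top, and points across at the marks. Axes as for the tab. The long mark meets it when both have the same place along the ledge's y; they are then about 3 mm apart in x.
- flange: Steel flange of the two-slot wall pocket, flat on the maple ledge: 220 mm (y) by 71 mm (x), 4 mm thick, with a 20 by 136 mm slot around the stud. Origin: underside, middle of the slot, 110 mm above the work surface; top face at +4 mm; axes as for the tab, which is 95 mm to +y. The pocket hangs on its robot side (-x), reaching 108 mm from the origin, not above the flange.
- stud_top (a point): Centre of the top of the fixed upright dark steel stud in the flange's slot: 20 mm above the flange's top face, 16 mm thick, its top 6 mm tapering to 9 mm. Four small sprung catch balls stand out of it to a diameter of 24 mm, 9 mm above the flange's top. The stud does not move with the pocket.
- cap_center (a point): Centre (half-way up) of the loose white plastic snap cap: round, 35 mm across, 30 mm high, about 40 g, closed top, standing mouth down on the work surface. Mouth 20 mm wide (2 mm clear of the stud all round) with a 3 mm high inner lip; above it the bore is wider, 26 mm deep in all. It may be pressed while held by its sides, or on its top.
- cap: The same cap; origin at the centre of its mouth, z up. Pressed on, its lip meets the catch balls with the mouth 12 mm above the flange's top; the force rises to about 10 N (8 to 14), drops as the lip passes the balls (mouth 5 to 6 mm up), then little resists until the mouth sits on the flange.
- key: Yellow plastic parcel locker key lying flat, 63 mm long, 26 mm wide, 5 mm thick; origin on its underside. Leave it alone.
- comb: Chrome folding comb lying flat, 110 mm long (its y), 27 mm wide, 6 mm thick; origin on its underside. Leave it alone.
- trinket_box: White ceramic trinket box with lid, 84 mm in diameter, 63 mm high; origin at the centre of its underside. Leave it alone.
- timer: Grey plastic timer with twist dial, 64 mm in diameter, 41 mm high; origin at the centre of its underside. Leave it alone.
Not all that is in view belongs to the job. Of the things that look like the cap, take the one that is farthest from the robot's base at the start.

How it is judged:
By the outcome, as a careful person would: the job done as asked, in the order asked, and still so for the second after the job is handed in, while the arm keeps its last pose, push and grip.
It also fails if it takes over 61 s, if anything falls off the work surface, if the arm or the gripper's body presses on something with over 40 N, if the wrist force passes 120 N, or if a joint passes its speed limit or range.

## Robot

A 7-joint arm with a two-finger parallel gripper is mounted at the origin on the work surface. World frame = base frame: x ahead of the robot, y to its left, z up, the work surface at z = 0. Lengths are in m, angles in rad, forces in N, time in s.
With the tool pointing down it reaches from about 0.4 to 0.875 m from the base axis. Payload 6.5 kg.
Tool frame: the origin (TCP) lies midway between the tips of the shut fingers; the grasp point (between the pads) lies 19 mm behind it (manip.grip_depth is the distance from the TCP to the grasp point, in m); y points along the fingers, z is the direction in which the jaws open and shut, and the axes are right-handed (so a half turn about y gives the same grasp; the last joint's range is limited). The gripper opens to 88 mm and grips with 3 to 60 N. Pads are 18 mm wide; open, the fingers measure 123 mm over their backs; the gripper's body (75 mm by 187 mm) begins 45 mm behind the grasp point.
Start: joints at [-1.416, 0.536, -0.004, 1.538, 0.003, 1.067, -0.071], TCP at [0.142, 0.634, 0.239] pointing down, gripper open.
Joint ranges: [-2.7, 2.7], [-0.37, 2.16], [-1.27, 1.26], [0.24, 2.4], [-1.31, 4.45], [0.19, 1.91], [-2.76, 2.76]. Speed limits (rad/s): [2.39, 2.39, 3.14, 3.14, 3.14, 3.14, 3.14].

## Interface

Orientations are given as [roll, pitch, yaw] about the fixed x, y, z axes, in that order (R = Rz(yaw) Ry(pitch) Rx(roll)).
In Python, from rig import manip, capture, close_job gives the robot as it stands.
- The arm moves only by the shell command python3 -m jog 'ROWS' [OPENING]. ROWS is a JSON object of lists of equal length, an entry for each row: "offset": the shift along the tool's x, y, z in m, a list of three; "yaw": the turn about the tool's y in degrees. In form: {"offset": [[tx, ty, tz], ...], "yaw": [yaw, ...]}. A call has 1 to 10 rows; each row shifts and turns the commanded pose from where the row before left it, along the tool's axes as they then stand; what a row does not reach is not made up. A row lasts 1/12 s, in which the tool goes at most 41.7 mm and 7.16 degrees, less where a joint would pass 70% of its speed; a pose out of reach is approached as far as the arm can. A call with a gripper value outside its range is refused whole. OPENING is the closure in counts, from 0 (fully open) to 255 (shut), set as the call begins (- or left out, the last holds). The fingers move at their own pace and stop on an object; the grip force is fixed at half the most. Time passes only in rows, so rows that do not move let the fingers close. It gives the time, the measured TCP pose, the force and the opening at its end, in the units of the state.
- manip.get_obs(): the state, without advancing time (a new reading comes with each control period).
- capture(name): name is "scene" or "top"; returns a dict with "img" (400x640x3 uint8, blue, green, red), "z_map" (400x640 float32, m along the optical axis (not along the pixel's ray), 0 where there is no reading), "K" (3x3 intrinsics, pixels), "R" (3x3) and "t" (3): a world point X has camera coordinates R X + t. Camera axes: x right, y down, z forward; pixel columns grow to the right and rows downward; lengths in m; the calibration is good to about 2 mm. A picture is of the moment at which its call begins.
- close_job(): hands the job in, once; it reports no verdict.
The state is a dict: "clock": time; "qpos": joint angles; "joint_vel": joint speeds; "tau": joint torques, N m; "position": TCP position; "eef_rot": TCP orientation; "wrist_force": force on the tool from outside, world axes, zero at the start; "torque": the same for the moment, N m; "width": finger opening in m.
Only numpy, scipy, OpenCV 4.12 (cv2) and the standard library are available. Lean on these libraries where they do the work, as an engineer would, in place of code of your own. Each camera call takes 0.05 s, during which the arm holds its last target.

## Working session

There is one attempt and no reset: what is moved stays moved. The work goes in short steps, Python scripts to look and compute and a shell command to move; the robot and the scene stay as the last step left them, time stands still between calls to the robot, and variables do not carry over. Pictures are saved under pics/ and viewed, and the job is handed in when it is done.

```bash
ls; mkdir -p pics; cat > h.py <<'E'
import numpy as np, cv2
from rig import manip, capture, close_job
def px2w(c,u,v,z=None):
    K,R,t=c["K"],np.array(c["R"]),np.array(c["t"])
    d=np.linalg.inv(K)@np.array([u,v,1.0])
    C=-R.T@t; D=R.T@d
    if z is None:
        s=c["z_map"][int(round(v)),int(round(u))]
    else: s=(z-C[2])/D[2]
    return C+s*D
def wmap(c):
    K,R,t=np.array(c["K"]),np.array(c["R"]),np.array(c["t"])
    z=c["z_map"];v,u=np.mgrid[0:z.shape[0],0:z.shape[1]]
    P=np.stack([(u-K[0,2])/K[0,0]*z,(v-K[1,2])/K[1,1]*z,z],-1)
    return (P-t)@R
def proj(c,X):
    p=np.array(c["K"])@(np.array(c["R"])@X+np.array(c["t"])); return p[:2]/p[2]
E
python3 - <<'E'
from h import *
print(manip.get_obs(), manip.grip_depth)
import pickle
for n in("scene","top"):
    c=capture(n); cv2.imwrite(f"pics/{n}0.png",c["img"]); pickle.dump(c,open(n+"0.pkl","wb"))
    print(n,c["K"],-np.array(c["R"]).T@c["t"],c["R"])
E
```

```text
pics
{'clock': 0.0, 'qpos': array([-1.41619046,  0.53716249, -0.00446315,  1.53883241,  0.00257934,
        1.06732504, -0.07123234]), 'joint_vel': array([ 5.16203571e-05, -7.75057191e-04,  2.01653124e-03,  8.31563758e-04,
       -2.05257840e-03, -3.31274846e-04, -9.36069344e-04]), 'tau': array([-5.47772706e-04, -5.70986545e+01,  9.90364775e-01, -2.51609963e+01,
       -5.63829392e-02,  1.77494431e-02,  1.53299211e-04]), 'position': array([0.14222318, 0.63362721, 0.23785711]), 'eef_rot': array([-1.57251533e+00, -9.59294068e-05, -2.20755176e-01]), 'wrist_force': array([ 0.16656469,  0.38779212, -0.9726111 ]), 'torque': array([-6.35719980e-05, -1.49076506e-02,  1.48490698e-02]), 'width': 0.08817835037590256} 0.0187
scene [[510.5755872    0.         320.77656539]
 [  0.         510.5755872  202.05758747]
 [  0.           0.           1.        ]] [ 1.02979516 -0.95569604  0.80748595] [[ 0.88910517  0.45768231 -0.00434723]
 [ 0.23638907 -0.46730707 -0.85190628]
 [-0.39193393  0.75640664 -0.52367623]]
top [[482.14764958   0.         314.18629028]
 [  0.         482.14764958 196.6189738 ]
 [  0.           0.           1.        ]] [0.38269949 0.0539807  1.25723841] [[-0.01723753 -0.99941524  0.0295303 ]
 [-0.99550896  0.01440554 -0.09356486]
 [ 0.09308474 -0.0310105  -0.99517515]]
```

View pics/scene0.png

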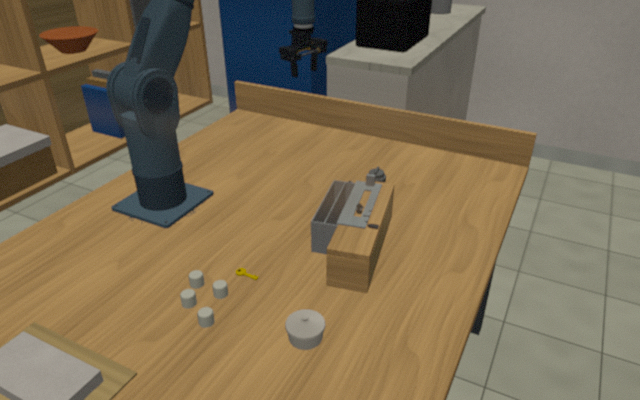

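View pics/top0.png

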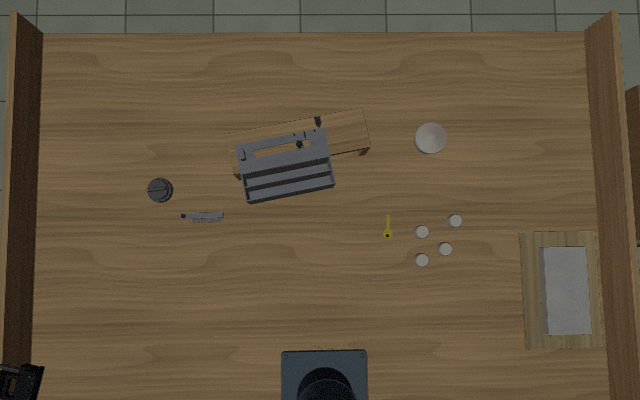

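The top view shows four cap-like things at (422,232), (455,221), (445,249) and (422,260). It also shows the flange around (285,148), the pointer near (318,120) and the tab near (243,153). Next I'll measure these and enlarge.

```bash
python3 - <<'E'
from h import *
import pickle
c=pickle.load(open("top0.pkl","rb"));im=c["img"];W=wmap(c)
for u,v in[(422,232),(455,221),(445,249),(422,260)]:
    P=px2w(c,u,v,.03);m=(np.hypot(W[...,0]-P[0],W[...,1]-P[1])<.03)&(W[...,2]>.02)&(W[...,2]<.06)
    Q=W[m];print((u,v),P.round(4),"depth",Q.mean(0).round(4),len(Q),np.ptp(Q,axis=0).round(3),"r",np.hypot(*Q.mean(0)[:2]).round(4))
for u,v in[(285,130),(300,144),(243,153),(318,120),(280,160),(305,170)]: print((u,v),px2w(c,u,v).round(4))
a=cv2.resize(im[100:212,220:380],(800,560),interpolation=cv2.INTER_CUBIC);cv2.imwrite("pics/fl.png",cv2.convertScaleAbs(a,alpha=1.5))
a=cv2.resize(im[205:275,380:480],(800,560),interpolation=cv2.INTER_CUBIC);cv2.imwrite("pics/caps.png",a)
c=pickle.load(open("scene0.pkl","rb"));a=cv2.resize(c["img"][160:300,300:410],(628,800)[0:2] if 0 else (471,600),interpolation=cv2.INTER_CUBIC);cv2.imwrite("pics/fls.png",a)
E
```

```text
(422, 232) [ 0.4026 -0.2585  0.03  ] depth [ 0.4051 -0.2587  0.0288] 142 [0.031 0.032 0.014] r 0.4807
(455, 221) [ 0.4294 -0.3449  0.03  ] depth [ 0.4318 -0.3464  0.0288] 146 [0.031 0.033 0.015] r 0.5536
(445, 249) [ 0.3584 -0.3159  0.03  ] depth [ 0.3593 -0.3168  0.0285] 153 [0.033 0.036 0.016] r 0.479
(422, 260) [ 0.3316 -0.2557  0.03  ] depth [ 0.3327 -0.2555  0.0285] 149 [0.033 0.033 0.015] r 0.4194
(285, 130) [0.6532 0.0861 0.1082]
(300, 144) [0.6125 0.0504 0.1372]
(243, 153) [0.5916 0.1836 0.1424]
(318, 120) [0.6749 0.006  0.1168]
(280, 160) [0.579  0.0988 0.113 ]
(305, 170) [0.5685 0.038  0.0167]
```

View pics/fl.png

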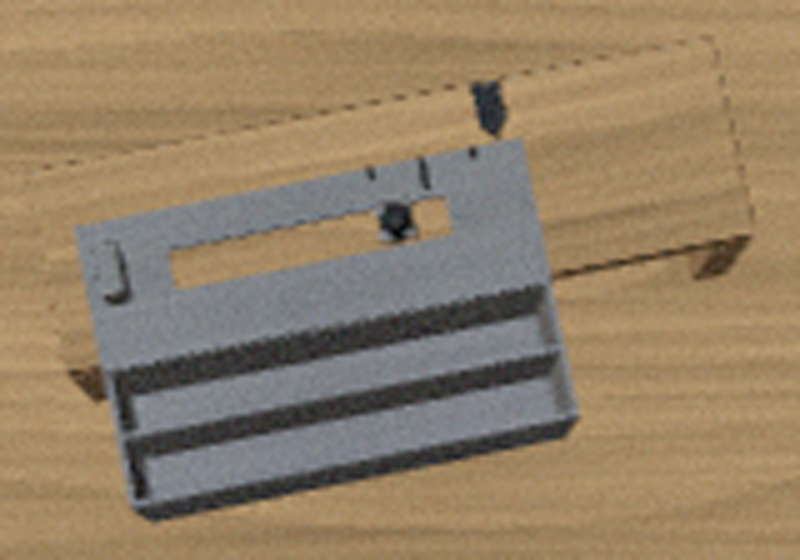

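View pics/caps.png

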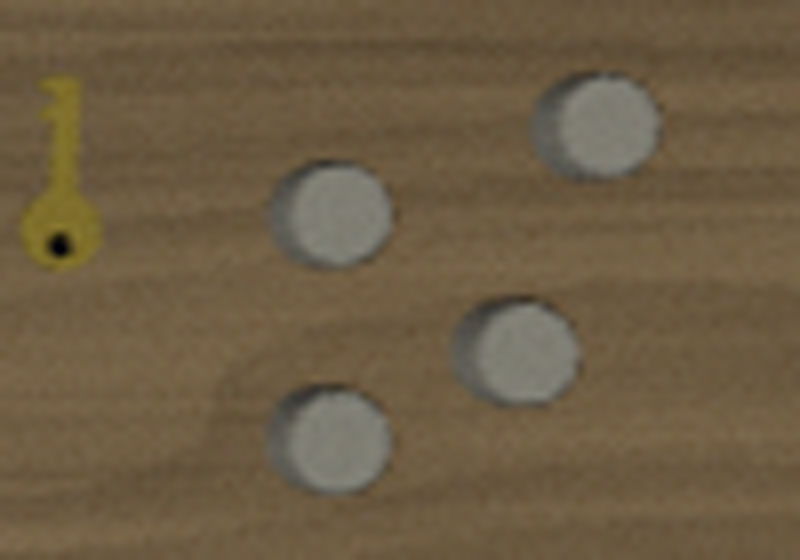

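View pics/fls.png

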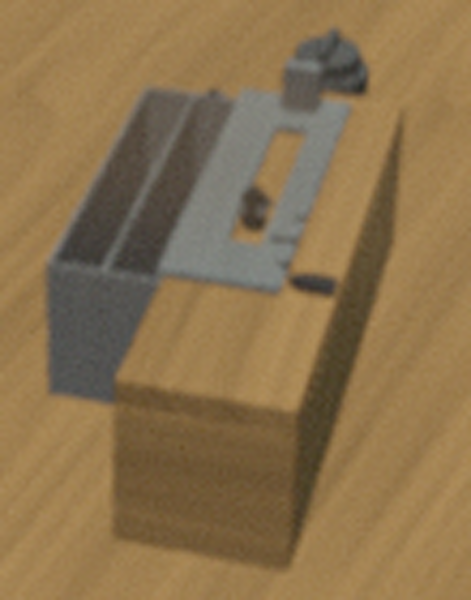

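The cap to take is the one at (455,221): its radius of 0.554 m is clearly the largest. In the flange crop I see the long mark end at (419,158), the pointer tip at (493,138), the tab near (115,270) and the stud at (398,215).

```bash
python3 - <<'E'
from h import *
import pickle
c=pickle.load(open("top0.pkl","rb"));W=wmap(c)
f=lambda x,y,z:px2w(c,220+(x+.5)/5-.5,100+(y+.5)/5-.5,z)
P={k:f(*v) for k,v in dict(RL=(78,228,.114),RR=(520,140,.114),FR=(548,285,.114),FL=(103,370,.114),mark=(419,158,.114),mark2=(428,188,.114),ptr=(493,138,.114),s1=(368,168,.114),s2=(473,152,.114),stud=(396,212,.134),sl1=(172,250,.114),sl2=(172,290,.114),sl3=(452,237,.114),sl4=(443,198,.114)).items()}
for k,v in P.items(): print(k,v.round(4))
d=P["RL"]-P["RR"];d2=P["FL"]-P["FR"];print(np.linalg.norm(d[:2]),np.linalg.norm(d2[:2]))
for q in(d,d2): print(np.degrees(np.arctan2(-q[0],q[1])))
# flange top from depth
m=(abs(W[...,2]-.114)<.004)
m[:, :225]=0;m[:,340:]=0;m[:120]=0;m[180:]=0
Q=W[m];
# colour gray
hsv=cv2.cvtColor(c["img"],cv2.COLOR_BGR2HSV)
g=m&(hsv[...,1]<60);Q=W[g]
r=cv2.minAreaRect(Q[:,:2].astype(np.float32)*1000);print(r,np.median(Q[:,2]))
t=W[(W[...,2]>.13)&(W[...,2]<.16)];u=np.argwhere((W[...,2]>.128)&(W[...,2]<.16))
for a,b in zip(u,W[u[:,0],u[:,1]]): print(a[::-1],b.round(4)) if 230<a[1]<330 and 100<a[0]<180 else 0
E
```

```text
RL [0.616  0.2055 0.114 ]
RR [ 0.6568 -0.0073  0.114 ]
FR [ 0.5857 -0.0194  0.114 ]
FL [0.5473 0.1937 0.114 ]
mark [0.6485 0.0416 0.114 ]
mark2 [0.6337 0.0375 0.114 ]
ptr [0.6579 0.0058 0.114 ]
s1 [0.6438 0.0663 0.114 ]
s2 [0.6511 0.0155 0.114 ]
stud [0.618  0.0531 0.134 ]
sl1 [0.6048 0.1606 0.114 ]
sl2 [0.5854 0.1608 0.114 ]
sl3 [0.6096 0.0264 0.114 ]
sl4 [0.6287 0.0304 0.114 ]
0.21661726311835333 0.2165856447465516
10.845204368711965
10.22581293028087
((590.7039794921875, 89.36544799804688), (116.82463073730469, 224.40573120117188), 16.799297332763672) 0.11317595796904681
[300 140] [0.6235 0.0502 0.1305]
[297 141] [0.6209 0.0574 0.1314]
[298 141] [0.6212 0.055  0.13  ]
[299 141] [0.6203 0.0526 0.1344]
[300 141] [0.6212 0.0502 0.1301]
[296 142] [0.619  0.0598 0.1292]
[297 142] [0.6182 0.0574 0.1331]
[298 142] [0.6187 0.055  0.1305]
[299 142] [0.6188 0.0526 0.1301]
[300 142] [0.6178 0.0503 0.1345]
[301 142] [0.6184 0.0479 0.1318]
[302 142] [0.6189 0.0455 0.1289]
[297 143] [0.616  0.0574 0.1323]
[298 143] [0.6154 0.0551 0.1346]
[299 143] [0.6158 0.0527 0.1329]
[300 143] [0.616  0.0503
[... 1882 characters left out ...]
0.1419]
[242 156] [0.5831 0.185  0.1505]
[243 156] [0.5841 0.1834 0.1446]
[244 156] [0.5833 0.1806 0.1487]
[245 156] [0.5859 0.1799 0.1343]
[240 157] [0.5817 0.1903 0.1452]
[241 157] [0.5818 0.1881 0.1444]
[242 157] [0.5821 0.1859 0.1429]
[243 157] [0.5821 0.1836 0.1425]
[244 157] [0.582  0.1813 0.1429]
[245 157] [0.5831 0.1797 0.1366]
[240 158] [0.5804 0.191  0.1395]
[241 158] [0.5793 0.1879 0.1456]
[242 158] [0.5796 0.1859 0.1434]
[243 158] [0.5798 0.1837 0.1424]
[244 158] [0.5793 0.181  0.1452]
[245 158] [0.5802 0.1793 0.1399]
[241 159] [0.5782 0.1888 0.1385]
[242 159] [0.5781 0.1864 0.1385]
[243 159] [0.5781 0.1841 0.1384]
[244 159] [0.5791 0.1824 0.1328]
[245 159] [0.5794 0.1804 0.1305]
```

Geometry agrees with the description: ledge yaw is about 10.5°, the tab is at (0.590, 0.1865), and the mark-to-pointer gap is 3 mm in x. The slide needed is about −37 mm along the ledge. I'll move to the tab now.

```bash
python3 -m jog '{"offset":[[0,0,0],[0,0,0],[0,0,0],[0,0,0],[0.0224,0,-0.0326],[0.0224,0,-0.0326],[0.0224,0,-0.0326],[0.0224,0,-0.0326],[0.0224,0,-0.0326],[0.0224,0,-0.0326]],"yaw":[-5.8,-5.8,-5.8,-5.8,0,0,0,0,0,0]}' 120
python3 -m jog '{"offset":[[0.0224,0,-0.0326],[0.0224,0,-0.0326],[0.0224,0,-0.0326],[0.0224,0,-0.0326],[0.0224,0,-0.0326],[0.0224,0,-0.0326],[0.0224,0,-0.0326],[0.0224,0,-0.0326],[0,0,0],[0,0,0]],"yaw":[0,0,0,0,0,0,0,0,0,0]}'
```

```text
clock: 0.93
position: [0.3113, 0.4647, 0.2385]
eef_rot: [-1.571, 0.0, 0.184]
wrist_force: [1.1, 1.4, 0.4]
width: 0.0468
clock: 1.77
position: [0.5356, 0.2401, 0.2382]
eef_rot: [-1.572, 0.0, 0.179]
wrist_force: [-1.0, 0.7, 0.6]
width: 0.0466
```

```bash
python3 -m jog '{"offset":[[0.022,0,-0.0312],[0.022,0,-0.0312],[0,0.03,0],[0,0.03,0],[0,0.01,0],[0,0,0],[0,0,0]],"yaw":[0,0,0,0,0,0,0]}'
python3 - <<'E'
from h import *
c=capture("scene");cv2.imwrite("pics/s1.png",cv2.resize(c["img"][120:260,280:420],(600,600),interpolation=cv2.INTER_CUBIC))
c=capture("top");cv2.imwrite("pics/t1.png",cv2.resize(c["img"][100:212,220:380],(800,560),interpolation=cv2.INTER_CUBIC))
E
```

```text
clock: 2.35
position: [0.5882, 0.1911, 0.169]
eef_rot: [-1.57, 0.001, 0.186]
wrist_force: [1.0, -0.3, -0.2]
width: 0.0469
```

View pics/s1.png

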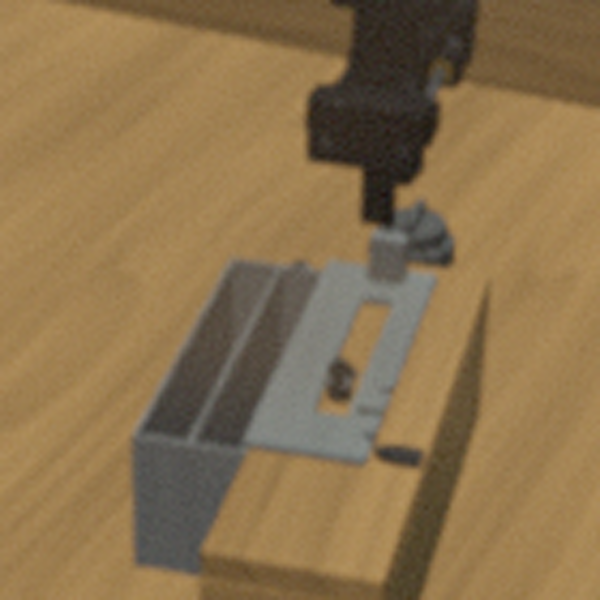

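The fingers sit above the tab (crop (390,225)). I'll shift the last 5 mm, go down 49 mm and close.

```bash
python3 -m jog '{"offset":[[0.001,0.004,-0.0048],[0,0.015,0],[0,0.015,0],[0,0.01,0],[0,0.005,0],[0,0,0],[0,0,0]],"yaw":[0,0,0,0,0,0,0]}'
python3 -m jog '{"offset":[[0,0,0],[0,0,0],[0,0,0],[0,0,0],[0,0,0],[0,0,0],[0,0,0]],"yaw":[0,0,0,0,0,0,0]}' 255
```

```text
clock: 3.03
position: [0.5911, 0.1852, 0.1202]
eef_rot: [-1.571, -0.001, 0.184]
wrist_force: [0.1, 0.0, -0.1]
width: 0.0467
clock: 3.62
position: [0.5908, 0.1863, 0.1201]
eef_rot: [-1.57, -0.001, 0.185]
wrist_force: [-0.2, 3.1, 4.0]
width: 0.0121
```

Width reads 12.1 mm, so the tab is held. Now slide about −36 mm along the ledge, then look.

```bash
python3 -m jog '{"offset":[[0,0,-0.006],[0,0,-0.006],[0,0,-0.006],[0,0,-0.006],[0,0,-0.006],[0,0,-0.004],[0,0,-0.002],[0,0,0],[0,0,0]],"yaw":[0,0,0,0,0,0,0,0,0]}'
cat > look.py <<'E'
import sys;from h import *;import pickle
tag=sys.argv[1]
for n in("scene","top"):
    c=capture(n);pickle.dump(c,open(f"{n}_{tag}.pkl","wb"))
    p=proj(c,np.array([.655,.012,.114])).round().astype(int); h=30
    a=c["img"][p[1]-h:p[1]+h,p[0]-h:p[0]+h]
    cv2.imwrite(f"pics/{n}_{tag}.png",cv2.resize(a,(600,600),interpolation=cv2.INTER_CUBIC)); print(n,p)
E
python3 look.py a
```

```text
clock: 4.37
position: [0.5981, 0.1482, 0.1201]
eef_rot: [-1.572, -0.001, 0.183]
wrist_force: [1.1, -0.0, 6.2]
width: 0.0117
scene [367 223]
top [316 128]
```

View pics/top_a.png

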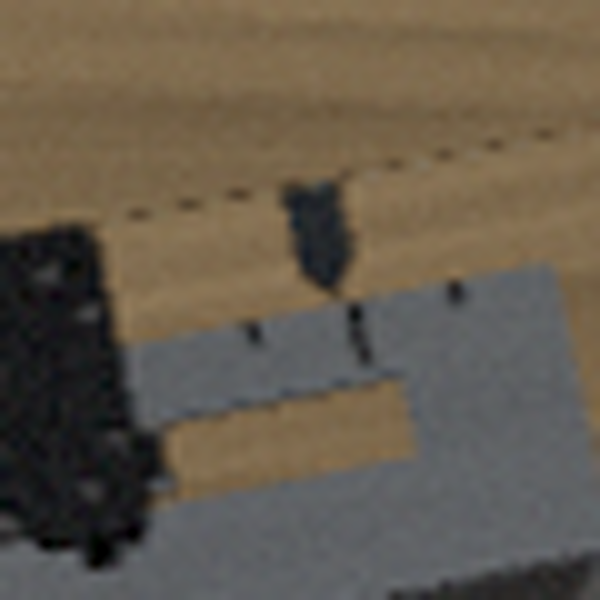

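View pics/scene_a.png

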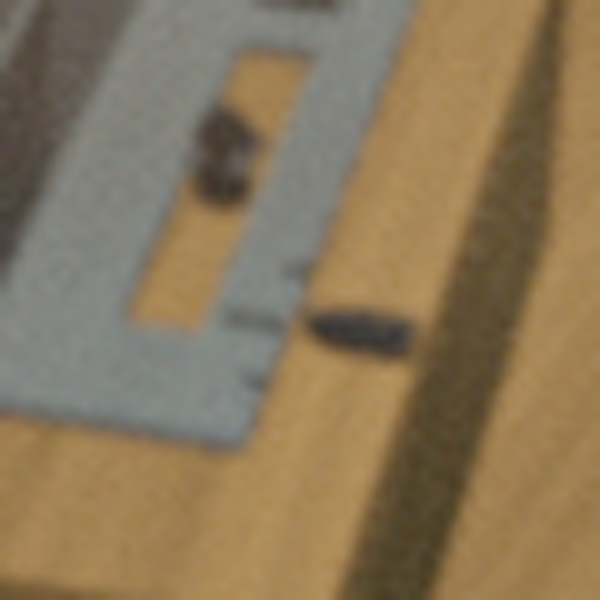

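In both crops the long mark (top: (355,310)-(366,358)) is close to the pointer tip (334,292), but it looks slightly past it towards −y. I'll quantify that.

```bash
cat > gap.py <<'E'
import sys;from h import *;import pickle
tag=sys.argv[1]
th=np.radians(10.5);X=np.array([np.cos(th),np.sin(th)]);Y=np.array([-np.sin(th),np.cos(th)])
# rectified ledge-frame view at z=.114 centred at pointer estimate, from each camera
O=np.array([.655,.010])
for n in("top","scene"):
    c=pickle.load(open(f"{n}_{tag}.pkl","rb"))
    s=.0002;N=400   # 0.2mm px ; 80mm
    g=(np.arange(N)-N/2)*s
    gy,gx=np.meshgrid(g,g)      # rows: x, cols: y
    P=O+gx[...,None]*X+gy[...,None]*Y
    P3=np.concatenate([P,np.full(P.shape[:2]+(1,),.114)],-1)
    q=(P3@np.array(c["R"]).T+c["t"])@np.array(c["K"]).T
    m=(q[...,:2]/q[...,2:]).astype(np.float32)
    a=cv2.remap(c["img"],m[...,0],m[...,1],cv2.INTER_CUBIC)
    a=a[::-1,::-1]  # up=+x, right=-y
    b=cv2.resize(a,(600,600))
    cv2.imwrite(f"pics/rect_{n}_{tag}.png",cv2.convertScaleAbs(b,alpha=1.4))
E
python3 gap.py a
```

```text
(no output)
```

View pics/rect_top_a.png

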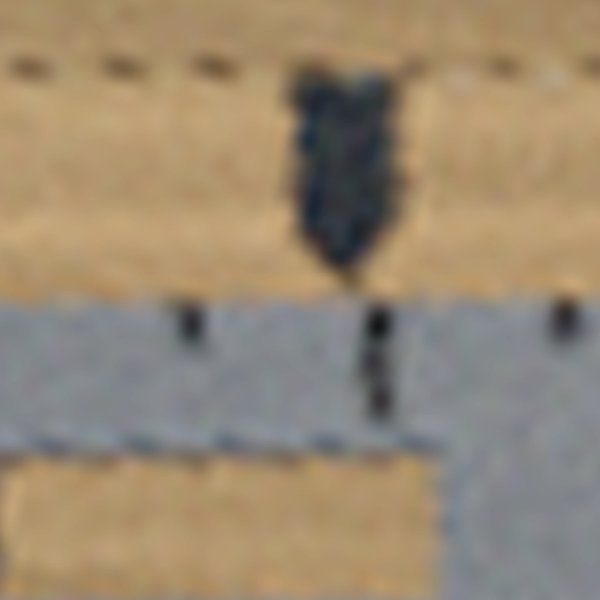

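View pics/rect_scene_a.png

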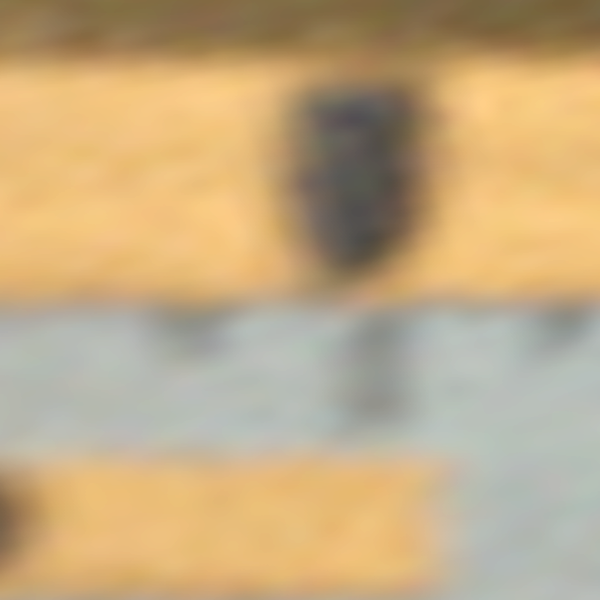

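The rectified views at 7.5 px/mm agree. In the top view the tip is at 348 and the mark at 377; in the scene view they are at about 347 and 376. That is a 4 mm overshoot, so I'll move back +4 mm.

```bash
python3 -m jog '{"offset":[[0,0,0.002],[0,0,0.002],[0,0,0],[0,0,0]],"yaw":[0,0,0,0]}'
python3 look.py b; python3 gap.py b
```

```text
clock: 4.8
position: [0.5976, 0.1511, 0.1201]
eef_rot: [-1.573, -0.001, 0.183]
wrist_force: [1.6, -1.6, 6.2]
width: 0.0117
scene [367 223]
top [316 128]
```

View pics/rect_top_b.png

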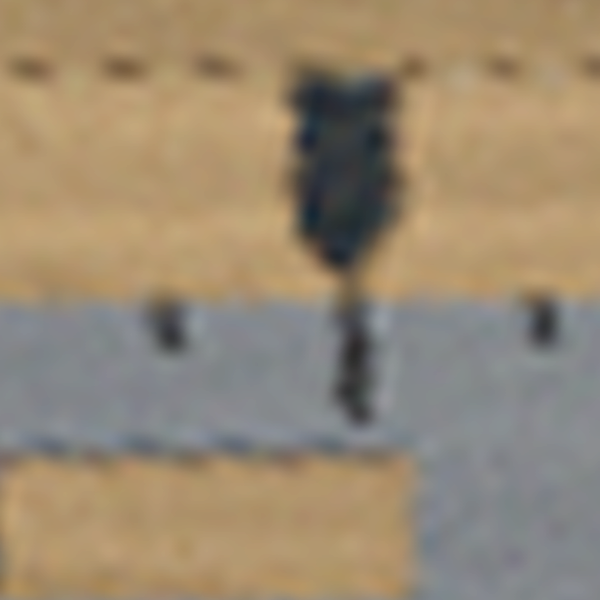

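View pics/rect_scene_b.png

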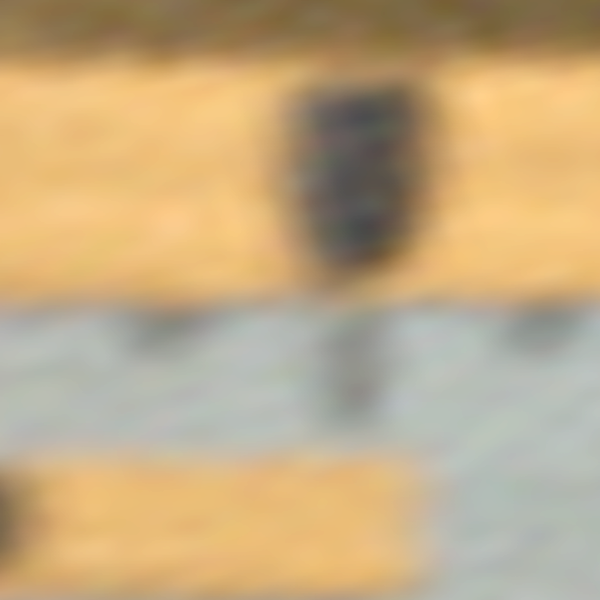

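Mark at about 353 against the tip at about 348, so 0.7 mm remains. One small nudge, then release.

```bash
python3 -m jog '{"offset":[[0,0,0.0007],[0,0,0],[0,0,0]],"yaw":[0,0,0]}'
python3 -m jog '{"offset":[[0,0,0],[0,0,0],[0,0,0],[0,0,0],[0,-0.02,0],[0,-0.03,0],[0,-0.02,0],[0,0,0]],"yaw":[0,0,0,0,0,0,0,0]}' 120
python3 look.py c; python3 gap.py c
```

```text
clock: 5.15
position: [0.5975, 0.1514, 0.1201]
eef_rot: [-1.574, -0.001, 0.182]
wrist_force: [1.2, -2.7, 4.5]
width: 0.0117
clock: 5.82
position: [0.5989, 0.1549, 0.1939]
eef_rot: [-1.57, -0.007, 0.184]
wrist_force: [1.0, -0.2, 0.1]
width: 0.0468
scene [367 223]
top [316 128]
```

View pics/rect_top_c.png

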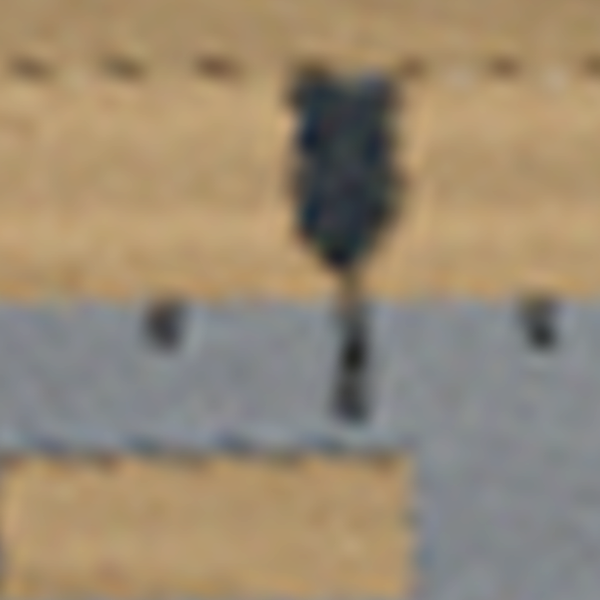

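View pics/rect_scene_c.png

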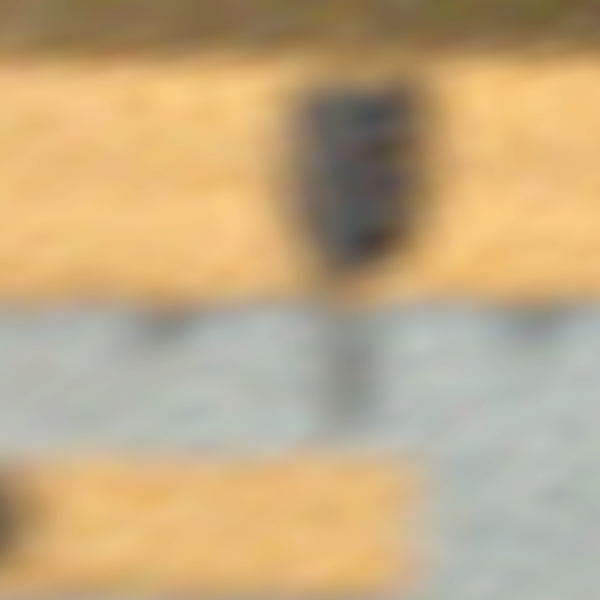

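The mark is at about 350 and the tip at 348, so about 0.3 mm apart, with the tab released. Next: accurate cap and stud positions.

```bash
python3 - <<'E'
from h import *
import pickle
c=pickle.load(open("top0.pkl","rb"))
for n in("top","scene"):
    c=pickle.load(open(f"{n}0.pkl","rb"))
    for nm,P,r in(("cap",[.430,-.346,.015],.045),("stud",[.618,.053,.134],.03)):
        # rectify at cap top plane z
        z={"cap":.03,"stud":.134}[nm];s=.00015;N=400
        g=(np.arange(N)-N/2)*s;gy,gx=np.meshgrid(g,g)
        P3=np.stack([P[0]+gx,P[1]+gy,np.full_like(gx,z)],-1)
        q=(P3@np.array(c["R"]).T+c["t"])@np.array(c["K"]).T
        m=(q[...,:2]/q[...,2:]).astype(np.float32)
        a=cv2.remap(c["img"],m[...,0],m[...,1],cv2.INTER_CUBIC)[::-1,::-1]
        if nm=="cap": cv2.circle(a,(200,200),int(.0175/s),(0,0,255),1)
        else:
            cv2.circle(a,(200,200),30,(0,0,255),1)
        cv2.drawMarker(a,(200,200),(0,0,255),0,20)
        cv2.imwrite(f"pics/r_{nm}_{n}.png",a)
a=[[cv2.imread(f"pics/r_{nm}_{n}.png") for n in("top","scene")] for nm in("cap","stud")]
for nm,r in zip(("cap","stud"),a): cv2.imwrite(f"pics/rr_{nm}.png",cv2.hconcat(r))
E
```

```text
Traceback (most recent call last):
cv2.error: OpenCV(4.12.0) :-1: error: (-5:Bad argument) in function 'circle'
> Overload resolution failed:
>  - Layout of the output array img is incompatible with cv::Mat
>  - Expected Ptr<cv::UMat> for argument 'img'
```

```bash
cat > rect.py <<'E'
from h import *
import pickle
def rect(c,P,z,s=.00015,N=400):
    g=(np.arange(N)-N/2)*s;gy,gx=np.meshgrid(g,g)
    P3=np.stack([P[0]+gx,P[1]+gy,np.full_like(gx,z)],-1)
    q=(P3@np.array(c["R"]).T+c["t"])@np.array(c["K"]).T
    m=(q[...,:2]/q[...,2:]).astype(np.float32)
    return np.ascontiguousarray(cv2.remap(c["img"],m[...,0],m[...,1],cv2.INTER_CUBIC)[::-1,::-1])
def both(cs,P,z,r,out):
    L=[]
    for c in cs:
        a=rect(c,P,z);cv2.circle(a,(200,200),int(r/.00015),(0,0,255),1);cv2.drawMarker(a,(200,200),(0,0,255),0,20);L.append(a)
    cv2.imwrite(out,cv2.hconcat(L))
E
python3 - <<'E'
from rect import *
cs=[pickle.load(open(f"{n}0.pkl","rb")) for n in("top","scene")]
both(cs,[.430,-.346],.03,.0175,"pics/rr_cap.png")
both(cs,[.618,.053],.134,.0045,"pics/rr_stud.png")
E
```

```text
(no output)
```

View pics/rr_cap.png

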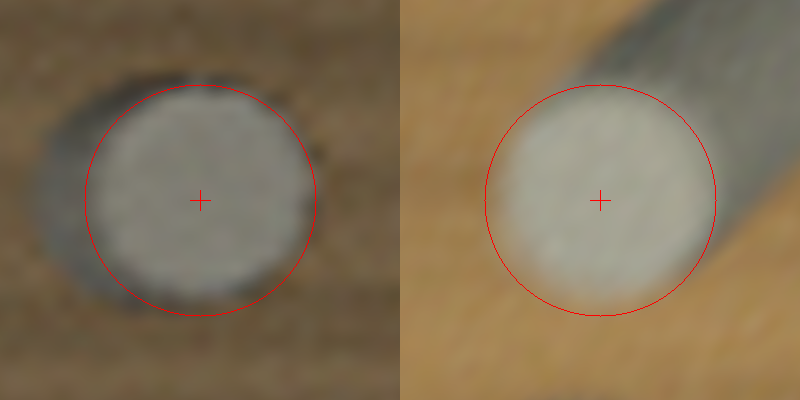

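View pics/rr_stud.png

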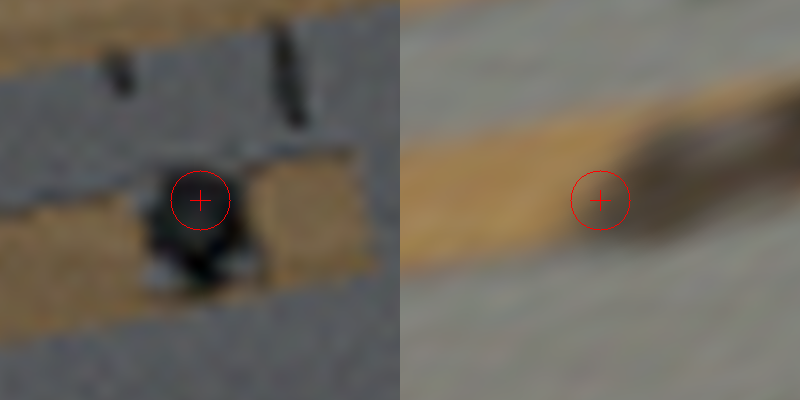

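The cap is confirmed at (0.4305, −0.346) in both views. For the stud, the scene view looks offset, so I'll overlay the modelled silhouette on raw enlarged crops.

```bash
cat > stud.py <<'E'
from rect import *
def ov(c,S,h=16,k=24):
    p=proj(c,np.array([S[0],S[1],.124])).round().astype(int)
    a=c["img"][p[1]-h:p[1]+h,p[0]-h:p[0]+h]
    raw=cv2.resize(a,None,fx=12,fy=12,interpolation=cv2.INTER_CUBIC);raw=cv2.convertScaleAbs(raw,alpha=1.6);o=raw.copy()
    for r,z,col in((.0045,.134,(0,0,255)),(.008,.128,(0,255,255)),(.008,.114,(0,255,0)),(.012,.123,(255,0,255))):
        pts=[((proj(c,np.array([S[0]+r*np.cos(t),S[1]+r*np.sin(t),z]))-p+h+.5)*12-.5) for t in np.linspace(0,2*np.pi,40)]
        cv2.polylines(o,[np.array(pts).round().astype(int)],True,col,1)
    return cv2.hconcat([raw,o])
E
python3 - <<'E'
from stud import *
import sys
cs=[pickle.load(open(f"{n}0.pkl","rb")) for n in("top","scene")]
cs[1]=pickle.load(open("scene_c.pkl","rb"))
cv2.imwrite("pics/studov.png",cv2.resize(cv2.vconcat([ov(c,(.618,.053)) for c in cs]),(600,600)))
E
```

```text
(no output)
```

View pics/studov.png

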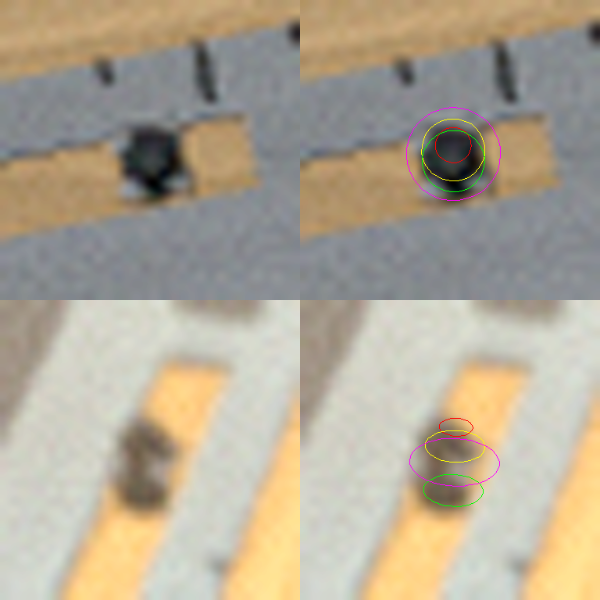

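```bash
python3 - <<'E'
from stud import *
cs=[pickle.load(open("top0.pkl","rb")),pickle.load(open("scene_c.pkl","rb"))]
cv2.imwrite("pics/studov2.png",cv2.resize(cv2.vconcat([ov(c,(.6158,.0533)) for c in cs]),(600,600)))
E
```

```text
(no output)
```

View pics/studov2.png

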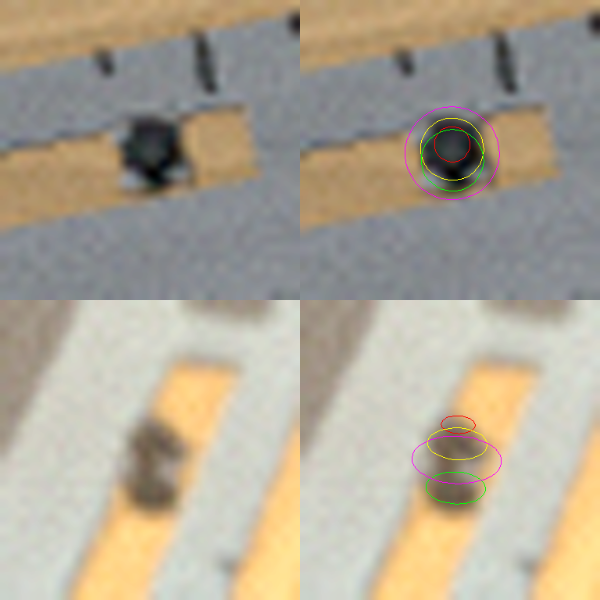

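The overlay now fits both views: stud at (0.6158, 0.053), which also lies on the slot's centre line. Moving to above the cap.

```bash
python3 -m jog '{"offset":[[-0.0198,0,-0.0355],[-0.0198,0,-0.0355],[-0.0198,0,-0.0355],[-0.0198,0,-0.0355],[-0.0198,0,-0.0355],[-0.0198,0,-0.0355],[-0.0198,0,-0.0355],[-0.0198,0,-0.0355],[-0.0198,0,-0.0355],[-0.0198,0,-0.0355]],"yaw":[0,0,0,0,0,0,0,0,0,0]}' 100
python3 -m jog '{"offset":[[-0.0198,0,-0.0355],[-0.0198,0,-0.0355],[-0.0198,0,-0.0355],[0,0.03,0],[0,0.03,0],[0,0.03,0],[0,0.03,0],[0,0,0],[0,0,0],[0,0,0]],"yaw":[0,0,0,0,0,0,0,0,0,0]}'
```

```text
clock: 6.75
position: [0.4648, -0.2322, 0.1884]
eef_rot: [-1.57, 0.002, 0.184]
wrist_force: [0.5, -1.6, -0.7]
width: 0.0535
clock: 7.58
position: [0.4281, -0.3467, 0.0704]
eef_rot: [-1.571, -0.0, 0.184]
wrist_force: [0.7, -0.6, -0.3]
width: 0.0536
```

```bash
python3 -m jog '{"offset":[[0.0025,0.01,0.0003],[0,0.012,0],[0,0,0],[0,0,0]],"yaw":[0,0,0,0]}'
python3 - <<'E'
from h import *
L=[]
for n in("scene","top"):
    c=capture(n);p=proj(c,np.array([.4305,-.346,.03])).round().astype(int);L.append(cv2.resize(c["img"][p[1]-35:p[1]+35,p[0]-35:p[0]+35],(400,400),interpolation=cv2.INTER_CUBIC))
cv2.imwrite("pics/pre.png",cv2.hconcat(L))
E
```

```text
clock: 7.92
position: [0.4301, -0.3453, 0.0474]
eef_rot: [-1.57, 0.001, 0.184]
wrist_force: [0.0, -0.0, 0.0]
width: 0.0536
```

View pics/pre.png

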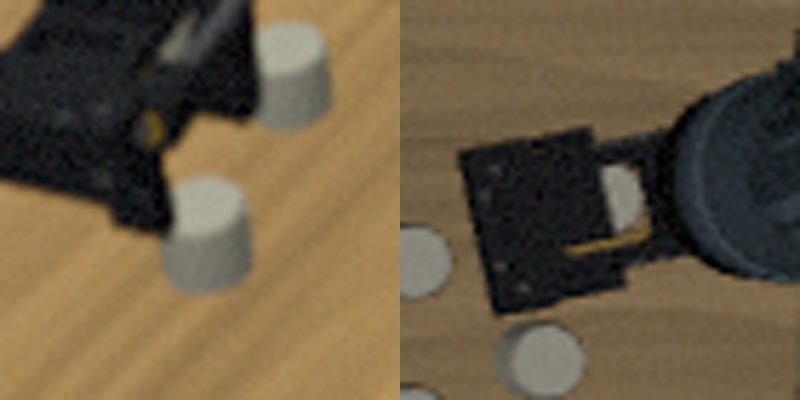

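The fingers straddle the target cap: scene crop tips at (150,225) and (240,115), cap top at (208,205). The neighbouring cap at (290,70) is clear. Descending and gripping.

```bash
python3 -m jog '{"offset":[[0,0.012,0],[0,0.012,0],[0,0.01,0],[0,0.005,0],[0,0,0],[0,0,0]],"yaw":[0,0,0,0,0,0]}'
python3 -m jog '{"offset":[[0,0,0],[0,0,0],[0,0,0],[0,0,0],[0,0,0],[0,0,0]],"yaw":[0,0,0,0,0,0]}' 255
```

```text
clock: 8.52
position: [0.43, -0.3455, 0.0081]
eef_rot: [-1.57, 0.001, 0.184]
wrist_force: [-0.4, 0.3, -0.6]
width: 0.0534
clock: 9.02
position: [0.4307, -0.3459, 0.0091]
eef_rot: [-1.571, -0.001, 0.184]
wrist_force: [0.0, 0.5, 3.7]
width: 0.0342
```

```bash
python3 -m jog '{"offset":[[0,-0.015,0],[0,-0.03,0],[0,-0.04,0],[0,-0.04,0],[0,-0.04,0],[0,-0.02,0],[0,0,0]],"yaw":[0,0,0,0,0,0,0]}'
python3 -m jog '{"offset":[[0.01,0,0.015],[0.0212,0,0.0298],[0.0212,0,0.0298],[0.0212,0,0.0298],[0.0212,0,0.0298],[0.0212,0,0.0298],[0.0212,0,0.0298],[0.0212,0,0.0298],[0.0212,0,0.0298],[0.0212,0,0.0298]],"yaw":[0,0,0,0,0,0,0,0,0,0]}'
python3 -m jog '{"offset":[[0.0212,0,0.0298],[0.02,0,0.028],[0.01,0,0.015],[0,0,0],[0,0,0],[0,0,0]],"yaw":[0,0,0,0,0,0]}'
```

```text
clock: 9.6
position: [0.4327, -0.3476, 0.1987]
eef_rot: [-1.577, -0.006, 0.184]
wrist_force: [-0.9, 0.7, -0.7]
width: 0.0345
clock: 10.43
position: [0.5756, -0.0287, 0.1925]
eef_rot: [-1.57, 0.002, 0.184]
wrist_force: [0.9, -0.1, 0.6]
width: 0.0344
clock: 10.93
position: [0.612, 0.0487, 0.1927]
eef_rot: [-1.572, 0.002, 0.183]
wrist_force: [-0.1, 0.4, 0.1]
width: 0.0346
```

```bash
python3 -m jog '{"offset":[[0.0045,0.012,0.0035],[0,0.014,0],[0,0.009,0],[0,0,0],[0,0,0],[0,0,0]],"yaw":[0,0,0,0,0,0]}'
cat > lk.py <<'E'
import sys,pickle
from h import *
L=[]
for n in("scene","top"):
    c=capture(n);pickle.dump(c,open(f"{n}_{sys.argv[1]}.pkl","wb"));p=proj(c,np.array([.6158,.053,.13])).round().astype(int);h=25
    L.append(cv2.convertScaleAbs(cv2.resize(c["img"][p[1]-h:p[1]+h,p[0]-h:p[0]+h],(400,400),interpolation=cv2.INTER_CUBIC),alpha=1.4))
cv2.imwrite(f"pics/lk_{sys.argv[1]}.png",cv2.hconcat(L))
E
python3 lk.py h
```

```text
clock: 11.43
position: [0.6169, 0.0542, 0.159]
eef_rot: [-1.571, -0.0, 0.183]
wrist_force: [0.1, -0.4, 0.6]
width: 0.0344
```

View pics/lk_h.png

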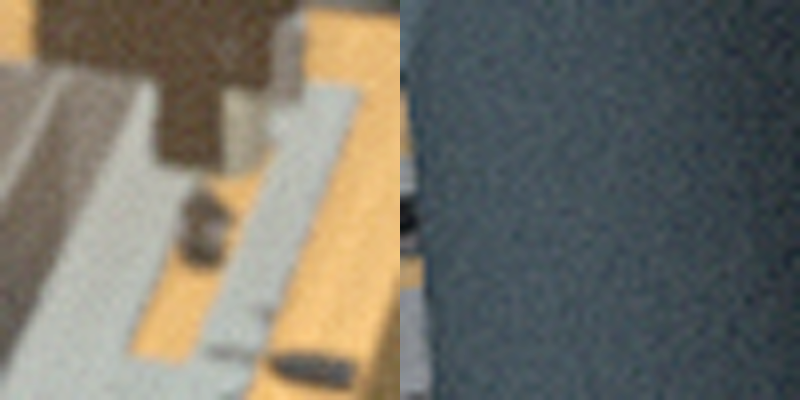

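```bash
cat > capov.py <<'E'
import sys
from stud import *
def capov(c,C,zm,S,h=20,k=15):
    p=proj(c,np.array([S[0],S[1],.135])).round().astype(int)
    raw=cv2.convertScaleAbs(cv2.resize(c["img"][p[1]-h:p[1]+h,p[0]-h:p[0]+h],None,fx=k,fy=k,interpolation=cv2.INTER_CUBIC),alpha=1.5);o=raw.copy()
    def ring(X,r,z,col):
        pts=[((proj(c,np.array([X[0]+r*np.cos(t),X[1]+r*np.sin(t),z]))-p+h+.5)*k-.5) for t in np.linspace(0,2*np.pi,60)]
        cv2.polylines(o,[np.array(pts).round().astype(int)],True,col,1)
    ring(C,.0175,zm,(0,0,255));ring(C,.0175,zm+.03,(0,0,255))
    ring(S,.008,.114,(0,255,0));ring(S,.008,.128,(0,255,255));ring(S,.0045,.134,(0,255,255))
    return cv2.resize(cv2.hconcat([raw,o]),(800,400))
if __name__=="__main__":
    c=pickle.load(open(f"scene_{sys.argv[1]}.pkl","rb"))
    cx,cy,zm=map(float,sys.argv[2:5])
    cv2.imwrite(f"pics/co_{sys.argv[1]}.png",capov(c,(cx,cy),zm,(.6158,.053)))
E
python3 capov.py h .6169 .0542 .1505
```

```text
(no output)
```

View pics/co_h.png

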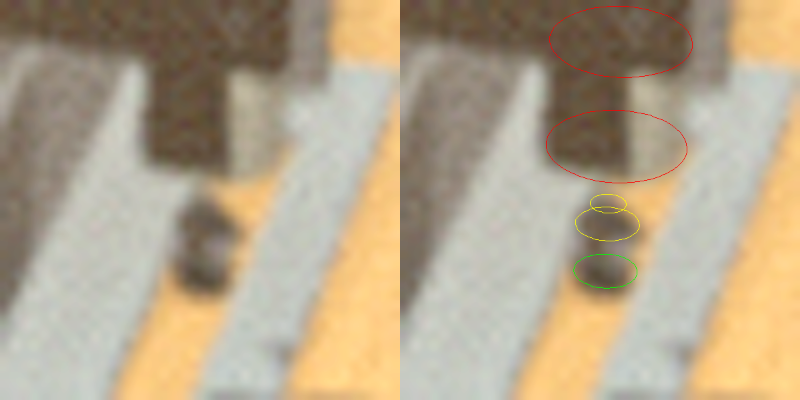

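The cap model matches the image to within about 1 mm. I'll trim 1.4 and 1.3 mm and lower to just above the catch balls.

```bash
python3 -m jog '{"offset":[[-0.0014,0.004,-0.0013],[0,0.005,0],[0,0.004,0],[0,0.003,0],[0,0.003,0],[0,0.003,0],[0,0,0],[0,0,0]],"yaw":[0,0,0,0,0,0,0,0]}'; python3 lk.py i; python3 capov.py i .6158 .053 .1285
```

```text
clock: 12.2
position: [0.6155, 0.0531, 0.1365]
eef_rot: [-1.571, 0.0, 0.184]
wrist_force: [0.5, 0.5, 0.2]
width: 0.0345
```

View pics/co_i.png

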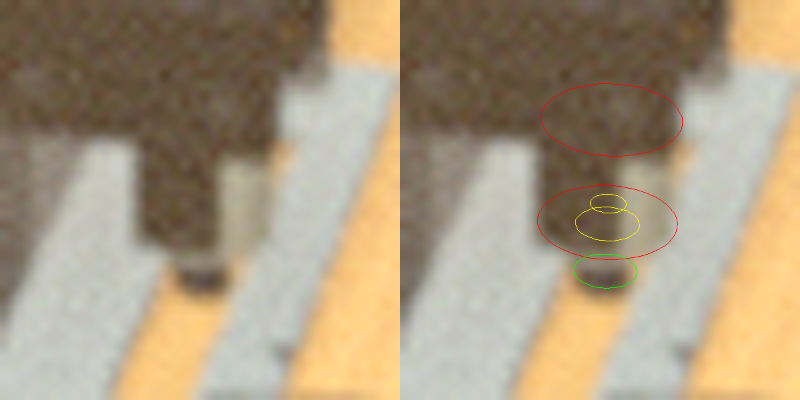

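The cap is over the stud (its base is visible at (203,280) under the cap) and the force is zero. Pressing in small steps.

```bash
python3 -m jog '{"offset":[[0,0.001,0],[0,0.001,0],[0,0.001,0],[0,0.001,0],[0,0,0]],"yaw":[0,0,0,0,0]}'
python3 -m jog '{"offset":[[0,0.001,0],[0,0.001,0],[0,0,0]],"yaw":[0,0,0]}'
python3 -m jog '{"offset":[[0,0.001,0],[0,0.001,0],[0,0,0]],"yaw":[0,0,0]}'
```

```text
clock: 12.72
position: [0.6165, 0.0532, 0.1348]
eef_rot: [-1.571, -0.002, 0.184]
wrist_force: [-4.8, -0.3, 14.2]
width: 0.0347
clock: 12.97
position: [0.617, 0.0532, 0.1342]
eef_rot: [-1.571, -0.003, 0.184]
wrist_force: [-7.3, -1.3, 24.1]
width: 0.034
clock: 13.22
position: [0.6182, 0.0538, 0.1325]
eef_rot: [-1.57, -0.006, 0.184]
wrist_force: [-2.6, -0.7, 20.4]
width: 0.0351
```

```bash
python3 lk.py j; python3 capov.py j .6182 .0538 .1240; python3 -c "
from h import *;o=manip.get_obs();print(o['position'],o['wrist_force'],o['torque'])"
```

```text
[0.61817173 0.05391179 0.13233261] [-2.86917205  0.27199072 18.94140861] [0.27431521 0.67579645 0.00532707]
```

View pics/co_j.png

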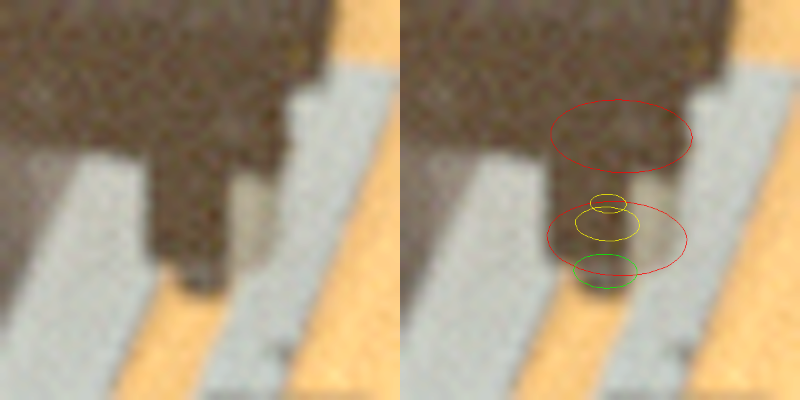

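Pressing makes the arm yield about 2.5 mm in +x, so the lip rubs the stud (Fx −7 N), which explains the 24 N. I'll correct sideways by −2.5 mm and re-read before pressing on.

```bash
python3 -m jog '{"offset":[[-0.0013,0,-0.0003],[-0.0013,0,-0.0003],[0,0,0],[0,0,0]],"yaw":[0,0,0,0]}'
```

```text
clock: 13.65
position: [0.6157, 0.0539, 0.1308]
eef_rot: [-1.569, -0.006, 0.185]
wrist_force: [1.8, 3.3, 6.8]
width: 0.0344
```

```bash
python3 -m jog '{"offset":[[0,0.001,0],[0,0.001,0],[0,0,0],[0,0,0]],"yaw":[0,0,0,0]}'
```

```text
clock: 13.98
position: [0.615, 0.0538, 0.1276]
eef_rot: [-1.57, -0.005, 0.185]
wrist_force: [4.1, 3.2, 0.3]
width: 0.0346
```

The force fell to about 0 with the mouth about 5 mm up, which matches the click. I'll relax the side force and press down to the flange.

```bash
python3 -m jog '{"offset":[[0.001,0.001,-0.0004],[0,0.001,0],[0,0.001,0],[0,0.001,0],[0,0,0],[0,0,0]],"yaw":[0,0,0,0,0,0]}'; python3 -m jog '{"offset":[[0,0.001,0],[0,0.001,0],[0,0,0],[0,0,0]],"yaw":[0,0,0,0]}'
```

```text
clock: 14.48
position: [0.6148, 0.0528, 0.1231]
eef_rot: [-1.57, -0.002, 0.185]
wrist_force: [2.4, 4.7, 3.1]
width: 0.0345
clock: 14.82
position: [0.6146, 0.0527, 0.1227]
eef_rot: [-1.57, -0.001, 0.185]
wrist_force: [-3.3, 4.6, 16.6]
width: 0.0346
```

Seated at TCP z 0.1227 (expected 0.1225), with 16.6 N. Checking the mark and the cap.

```bash
python3 look.py k; python3 gap.py k; python3 capov.py k .6146 .0527 .114; python3 - <<'E'
import cv2
a=[cv2.resize(cv2.imread(f"pics/rect_{n}_k.png"),(400,400)) for n in("top","scene")]
cv2.imwrite("pics/rk.png",cv2.hconcat(a))
E
```

```text
scene [367 223]
top [316 128]
```

View pics/rk.png

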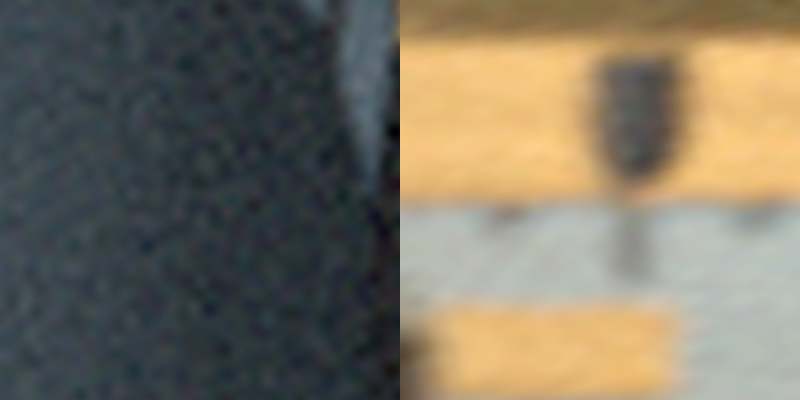

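View pics/co_k.png

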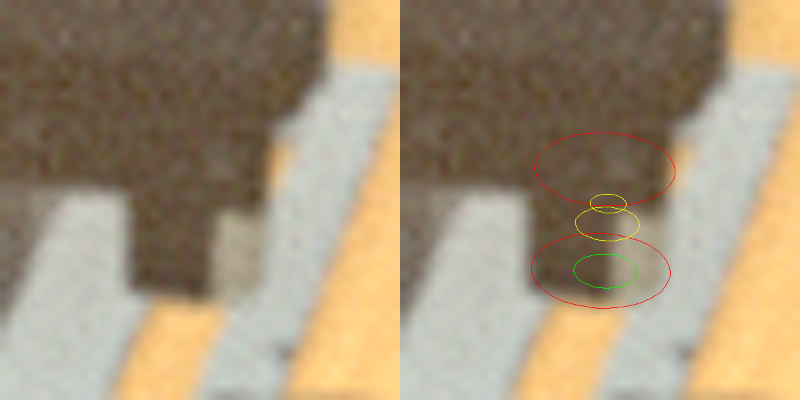

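The mark is still on the pointer: scene view mark at 630, tip at about 630. From first catch contact (0.1348) to the seat (0.1227) the TCP went down 12.1 mm, matching the 12 mm given. I'll press slightly firmer and see whether it holds steady.

```bash
python3 -m jog '{"offset":[[0,0.0006,0.0004],[0,0,0],[0,0,0],[0,0,0],[0,0,0],[0,0,0]],"yaw":[0,0,0,0,0,0]}'; python3 -m jog '{"offset":[[0,0,0],[0,0,0],[0,0,0],[0,0,0],[0,0,0],[0,0,0],[0,0,0],[0,0,0],[0,0,0],[0,0,0]],"yaw":[0,0,0,0,0,0,0,0,0,0]}'
```

```text
clock: 15.42
position: [0.6146, 0.0528, 0.1225]
eef_rot: [-1.57, -0.001, 0.184]
wrist_force: [-5.8, 3.8, 20.7]
width: 0.0344
clock: 16.25
position: [0.6145, 0.0528, 0.1225]
eef_rot: [-1.57, -0.001, 0.184]
wrist_force: [-5.6, 3.9, 19.3]
width: 0.0346
```

```bash
python3 look.py l; python3 gap.py l; python3 - <<'E'
from h import *
c=capture("scene");cv2.imwrite("pics/final.png",c["img"])
o=manip.get_obs();print(o["clock"],o["position"],o["wrist_force"])
E
```

```text
scene [367 223]
top [316 128]
16.4 [0.61457452 0.05282219 0.1225077 ] [-4.69975875  3.00843655 20.9185509 ]
```

View pics/rect_scene_l.png

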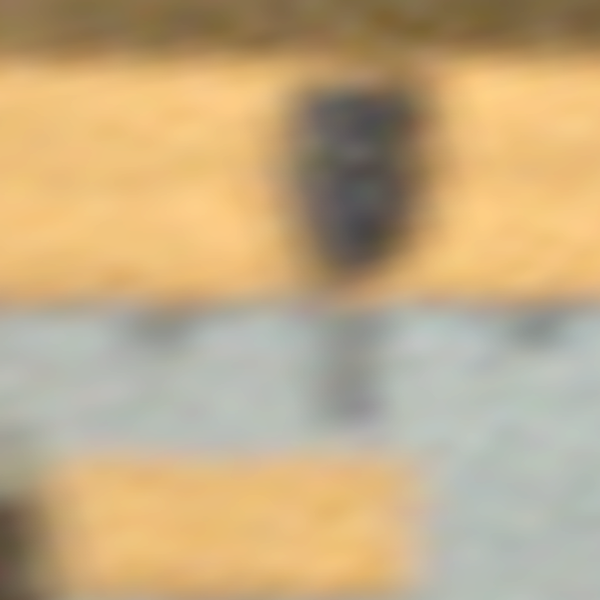

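View pics/final.png

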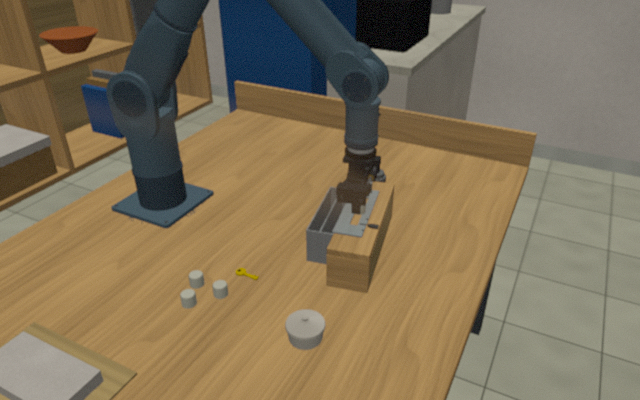

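The mark is at 347 against the tip at about 347. The press holds steady at about 20 N down, and the other three caps, the key and the box are unmoved. Handing in.

```bash
python3 -c "
from rig import close_job
print(close_job())"
```

```text
the job is handed in; nothing more can be done
None
```

I slid the pocket by its tab until the long mark met the pointer; the first slide went about 4 mm too far and I brought it back. I then took the farthest cap, snapped it onto the stud, seated it on the flange, and handed the job in at 16.4 s while still pressing.

**Last checks that agreed:**
- **Mark:** it is within about 0.3–0.5 mm of the pointer tip, judged from the scene camera only because the arm blocked the top view once the cap was on. Both cameras agreed before the cap went on.
- **Cap:** the TCP went down 12.1 mm from first catch contact to the seat, against 12 mm expected. The force dropped to about 0 at the click, with the mouth about 5 mm up.
- **Press:** about 20 N down and steady for a second. The last reading was 20.9 N down with about 5.6 N sideways.
- **Other things:** the key, the trinket box and the other three caps look untouched in the last picture. I did not check the comb and timer again at the end; my moves passed well clear of them.

**What disagreed:** the first press reached 24 N instead of the expected 8–14 N. The arm gave about 2.5 mm in +x and the lip rubbed on the stud. After I moved it back 2.6 mm sideways, the cap went on normally.

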